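# Back the microtome's coarse feed off by one notch

### The arm

A 6-joint arm with a two-finger parallel gripper is mounted at the origin on a cart in front of the work surface, level with it; the furniture and walls round the work are solid. World frame = base frame: x ahead of the robot, y to its left, z up, the work surface at z = 0. Lengths are in m, angles in rad, forces in N, time in s.
With the tool pointing down it reaches from about 0.35 to 0.95 m from the base axis. Payload 17.4 kg.
Tool frame: the origin (TCP) lies midway between the tips of the shut fingers; the grasp point (between the pads) lies 19 mm behind it; z points along the fingers, y is the direction in which the jaws open and shut (so a half turn about z gives the same grasp; the last joint's range is limited). The gripper opens to 93 mm and grips with 3 to 60 N. Pads are 15 mm wide; open, the fingers measure 128 mm over their backs; the gripper's body (75 mm by 188 mm) begins 65 mm behind the grasp point.
Start: joints at [1.196, 0.116, 1.442, -0, 1.584, -0.038], TCP at [0.223, 0.637, 0.219] pointing down, gripper open.
Joint ranges: [-2.83, 2.83], [-0.83, 2.19], [0.07, 2.5], [-1.14, 4.28], [0.01, 3], [-2.97, 2.97]. Speed limits (rad/s): [1.89, 1.89, 2.22, 3.14, 3.14, 3.14].

### API

Orientations are given as a 3x3 rotation matrix whose columns are the frame's x, y, z axes.
In Python, from cell import state, read_camera, get_calibration, sign_off, look_for, cut_out, mark_of gives the robot as it stands.
- The arm moves only by the tool carry_out, never from a script. Its argument "increments" is one flat list of numbers, 7 for each row, row after row: the turn, a rotation vector about the tool's x, y, z in units of 6 degrees (1.0 is 6 degrees), then the shift along the tool's x, y, z in units of 25 mm (1.0 is 25 mm), then the gripper's target within -1 to 1 (shut at 1, half-way at 0, fully open at -1). A call has 1 to 5 rows; each row shifts and turns the commanded pose from where the row before left it, along the tool's axes as they then stand; what a row does not reach is not made up. A row lasts 1/12 s, in which the tool goes at most 41.7 mm and 7.16 degrees, less where a joint would pass 70% of its speed; a pose out of reach is approached as far as the arm can. A call is refused whole if a number of a shift passes 1 or a number of a turn 1, either way. A call with a gripper value outside its range is refused whole. The fingers move at their own pace and stop on an object; "grip_force" is the grip in N (left out, the last holds). Time passes only in rows, so rows that do not move let the fingers close. It gives the time, the measured TCP pose, the force and the opening at its end, in the units of the state.
- state(): the state, without advancing time (a new reading comes with each control period).
- read_camera(name): name is "side" or "top"; returns the picture (400x640x3 uint8, red, green, blue); there is no depth.
- get_calibration(name): a dict with "K" (3x3 intrinsics, pixels), "eye" and "orientation" of the camera in the world. Camera axes: x right, y up, looking along -z (the intrinsics and any distortion apply to the point x, -y, -z); pixel columns grow to the right and rows downward; lengths in m; the calibration is good to about 2 mm. A picture is of the moment at which its call begins. get_calibration takes no time and is no camera call.
- sign_off(): hands the job in, once; it reports no verdict.
Trained networks look in the newest picture that a camera, given by its name, has taken for a name from the list of things; names that differ only in an ending like _2 or _b are one class to them, and where a whole thing is asked for, a point or a joint stands for the part that bears it (a point fixed in the world has none). Each returns a list of dicts, best first, with "conf" (0 to 1); they miss things now and then, are a little off and sometimes report something else, mostly with a low value. They report only what shows in the picture. A call takes as long as a camera call.
- look_for(camera, target): "bbox" ([left, top, width, height] in pixels, round what is visible of it).
- cut_out(camera, target): "pixels" (400x640 bool, what is visible of it) and "bbox" ([left, top, width, height] in pixels, round what is visible of it).
- mark_of(camera, target): "location" ([column, row] in pixels: a listed point, or the origin of a listed thing).
The state is a dict: "time_s": time; "joints": joint angles; "dq": joint speeds; "joint_efforts": joint torques, N m; "tool_pos": TCP position; "eef_rot": TCP orientation; "ft_force": force on the tool from outside, world axes, zero at the start; "torque": the same for the moment, N m; "grip_width": finger opening in m.
Only numpy, scipy, OpenCV 4.12 (cv2) and the standard library are available. Lean on these libraries where they do the work, as an engineer would, in place of code of your own. Each camera call takes 0.05 s, during which the arm holds its last target.

### The job

The wax block in the microtome has been fed one notch too close to the blade. This is fingertip work, nothing needs gripping: lift the ratchet pawl out of the coarse-feed wheel and lay it right back on its rest, then push the wheel backward by one notch (the top of the wheel goes away from the blade end), and tip the pawl down again so that it drops fully home behind the next tooth and holds the wheel there. Do not touch the blade holder or the wax block with its clamp, leave the other things on the bench where they are, and finish clear of the machine.

Things in the scene. Friction and masses are not known exactly. Their poses are not given: they have to be found in the camera images.
- microtome: Bench microtome, off-white housing on a dark foot plate, fixed to the bench, placed anew each run. Origin: bench surface below the feed wheel's axle, mid-width. Own x: from the blade end (towards the robot) to the rear; y: to its left, the feed wheel's side; z up. Foot plate x -126 to 100, y -52 to 52 mm; housing x -52 to 96, y -40 to 40, 153 mm high. On the left only the pawl stands higher.
- feed_wheel (a joint): Coarse-feed wheel, upright steel ratchet wheel, 104 mm across, own y 52 to 64 mm, axle along own y. 12 saw teeth, a notch = 0.524 rad. Value -0.05 to 0.01 at the start; grows as it turns backward: top to the rear (own +x). Pawl home: backward stops at about 0.02, a notch further at about 0.54. Pawl laid back: turns both ways, stays where left (1.6 N at a peg). Wax block moves 3 mm a notch.
- pawl (a joint): Pawl lying along the top of the wheel, nose in a tooth gap at the very top. Rad: 0 = fully home; grows as the nose lifts and the pawl swings up to the rear; from 0.2 clear of the teeth; 1.05 = leaning on its rest pin. Held by its weight alone (90 g): below 0.65 it falls home, above 0.76 it falls back and stays. On a tooth it reads 0.05 to 0.19; pushing the wheel on backward drops it home.
- pawl_pivot (a point): Pawl's pivot on the bracket: own x 42, own y 82 (in the finger bar's middle plane), height 137 mm. Fixed to the microtome. The dark steel pawl arm reaches 42 mm from it towards the blade end.
- pawl_bar (a point): Middle of the pawl's finger bar: steel bar, 10 mm in diameter, along own y from 58 to 96 mm (this point 82). Home: own x 18, height 181 mm; swings on a 50 mm radius, top 187 mm, to own x 68, height 180 mm on the rest. A finger pointing down beside the wheel that pushes it level to the rear lifts the pawl and throws it over; pushed from behind towards the blade end it comes down again.
- push_peg (a point): Middle of one of 4 finger pegs on the wheel's outer face: dark steel pin 9 mm in diameter, along own y from 64 to 96 mm (this point 82), 38 mm from the axis. At the start on the blade-end upper side (own x -19, height 118 mm); a notch back it is at own x 0, height 123 mm. The others follow at quarter turns (now own x 33, height 104 and own x -33, height 66 mm; one low at the rear).
- wheel_axis (a point): Point on the feed wheel's axis at mid-length of the pegs (own x 0, y 82, height 85 mm); does not turn. The hub reaches out to own y 79 mm, 20 mm in radius at the wheel, 10 mm further out.
- blade_holder: Blade holder with a bare blade at the blade end (own x -121 to -84, y -44 to 50, up to 81 mm high). Not to be touched. Origin under its middle.
- specimen_head: Specimen clamp with cassette and cream wax block on the front of the housing (own x -91 to -52, y -24 to 24, height 77 to 140 mm). Moves with the feed wheel. Not to be touched. Origin in the clamp.
- cover_glasses: Bystander: small carton 28x46x17 mm lying on top of the microtome housing. Origin under its centre.
- bottle_2: Bystander: amber dropper bottle 34 mm across, 102 mm high. Origin under its centre.
- petri_dish_1: Bystander: lidded petri dish 59 mm across, 15 mm high. Origin under its centre.
- sample_cup_0: Bystander: sample cup with red screw lid, 59 mm across, 63 mm high. Origin under its centre.
- lab_timer: Bystander: white lab timer lying face up, 68x62x19 mm. Origin under its centre.
- slide_box: Bystander: flat dark green slide box 97x180x34 mm. Origin under its centre.

How it is judged:
By the outcome, as a careful person would: the job done as asked, in the order asked, and still so for the second after the job is handed in, with the robot touching nothing.
It also fails if it takes over 51 s, if anything falls off the work surface, if the arm or the gripper's body presses on something with over 40 N, if the wrist force passes 120 N, or if a joint passes its speed limit or range.

## Working session

There is one attempt and no reset: what is moved stays moved. The work goes in short steps, Python scripts to look and compute and a tool call to move; the robot and the scene stay as the last step left them, time stands still between calls to the robot, and variables do not carry over. Pictures are saved under pics/ and viewed, and the job is handed in when it is done.

Besides the shell and the picture viewer there is one more tool, called after "Request:" as name(argument=value, ...) on one line, values as JSON. carry_out: Moves the arm, as the interface text tells. Its arguments: {"type":"object","properties":{"increments":{"type":"array"},"grip_force":{"type":"number"}},"required":["increments"]}

```bash
mkdir -p pics; ls; cat > h.py <<'E'
import numpy as np, cv2
from cell import *
def snap(c,n):
    im=read_camera(c); cv2.imwrite(f'pics/{n}.png',im[:,:,::-1]); return im
def proj(c,P):
    k=get_calibration(c); R=np.array(k['orientation']); 
    p=(np.atleast_2d(P)-np.array(k['eye']))@R; p=p*[1,-1,-1]; q=p@np.array(k['K']).T
    return q[:,:2]/q[:,2:]
def ray(c,uv):
    k=get_calibration(c); R=np.array(k['orientation']); 
    d=np.linalg.inv(np.array(k['K']))@[uv[0],uv[1],1]; d=R@(d*[1,-1,-1]); return np.array(k['eye']),d/np.linalg.norm(d)
E
python3 - <<'E'
from h import *
s=state(); print(s)
for c in('side','top'):
    print(c,get_calibration(c)); snap(c,c+'0')
    for t in('microtome','pawl_pivot','pawl_bar','push_peg','wheel_axis','blade_holder','specimen_head'):
        print(t,[(np.round(m['location'],1),round(m['conf'],2)) for m in mark_of(c,t)][:4])
E
```

```text
pics
{'time_s': 0.0, 'joints': array([ 1.19616600e+00,  1.16455014e-01,  1.44228164e+00,  2.29896548e-05,
        1.58402492e+00, -3.78189410e-02]), 'dq': array([-1.51268842e-03, -3.42992428e-05,  2.32578955e-03, -1.32548971e-04,
       -9.14308460e-04,  8.84855445e-04]), 'joint_efforts': array([-6.88119217e-04, -7.21267033e+01, -6.22604513e+01,  7.79691897e-02,
        2.40136270e-02, -1.78076411e-04]), 'tool_pos': array([0.22300647, 0.63686305, 0.21791591]), 'eef_rot': array([[-9.43813315e-01,  3.30478781e-01, -4.49134667e-04],
       [ 3.30479079e-01,  9.43812700e-01, -1.07943589e-03],
       [ 6.71683469e-05, -1.16721558e-03, -9.99999317e-01]]), 'ft_force': array([ 0.27299273, -0.04579321, -0.59785279]), 'torque': array([-0.01805626,  0.01071493, -0.06839862]), 'grip_width': 0.09334083279299801}
side {'K': array([[391.42867258,   0.        , 314.41119814],
       [  0.        , 391.42867258, 203.71002697],
       [  0.        ,   0.        ,   1.        ]]), 'eye': array([0.47019008, 0.57662104, 0.6455319 ]), 'orientation': array([[-0.99878096,  0.0418989 , -0.0260975 ],
       [
[... 527 characters left out ...]
ray([[406.61964049,   0.        , 324.2090879 ],
       [  0.        , 406.61964049, 200.33914017],
       [  0.        ,   0.        ,   1.        ]]), 'eye': array([ 0.29958008, -0.15613404,  0.95786954]), 'orientation': array([[ 0.06229127,  0.97455916, -0.21530034],
       [-0.99804125,  0.06207383, -0.00777814],
       [ 0.00578426,  0.21536313,  0.9765169 ]])}
microtome [(array([264.1, 165.6]), 0.56)]
pawl_pivot [(array([214.4, 134.8]), 0.79)]
pawl_bar [(array([210.8, 133.9]), 0.66)]
push_peg [(array([220.8, 162.5]), 0.59), (array([427. , 200.2]), 0.37)]
wheel_axis [(array([224.7, 158.5]), 0.71)]
blade_holder [(array([270.2, 204. ]), 0.97)]
specimen_head [(array([264.9, 176.9]), 0.72)]
```

View pics/side0.png

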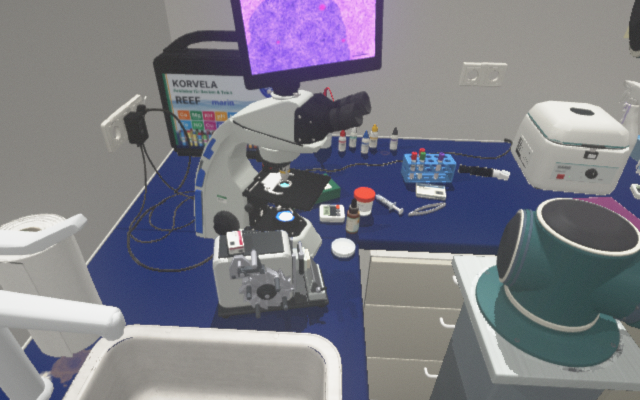

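View pics/top0.png

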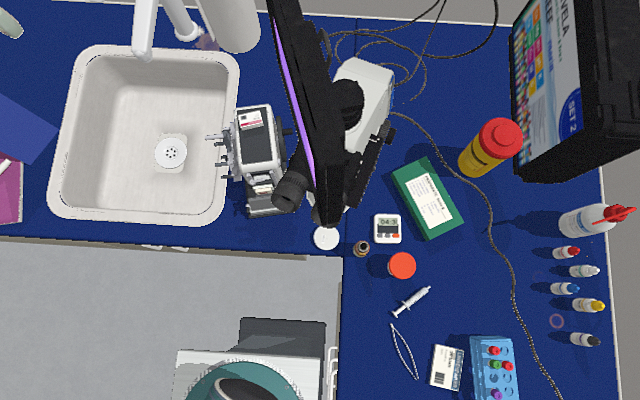

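```bash
cat > fit.py <<'E'
from h import *
from scipy.optimize import least_squares
def W(p,L):
    x,y,t=p; L=np.atleast_2d(L)/1000; c,s=np.cos(t),np.sin(t)
    return np.c_[x+c*L[:,0]-s*L[:,1],y+s*L[:,0]+c*L[:,1],L[:,2]]
E
python3 - <<'E'
from fit import *
L={'pivot':(42,82,137),'bar':(18,82,181),'peg':(-19,82,118),'axis':(0,82,85),'blade':(-102,3,0)}
obs={'side':{'pivot':(242,278.1),'bar':(256.1,259.4),'peg':(275.2,284.7),'axis':(265.9,297)},
'top':{'pivot':(214.4,134.8),'bar':(210.8,133.9),'peg':(220.8,162.5),'axis':(224.7,158.5),'blade':(270.2,204)}}
f=lambda p:np.concatenate([(proj(c,W(p,L[k]))[0]-obs[c][k]) for c in obs for k in obs[c]])
r=least_squares(f,[.6,.1,0],loss='soft_l1'); print(r.x,np.round(f(r.x).reshape(-1,2),1))
E
```

```text
[0.5921406  0.00291107 0.2527294 ] [[-1.1  2. ]
 [-3.3  0.6]
 [ 0.5 -1.8]
 [ 0.3 -0.2]
 [ 0.7 -1.4]
 [ 0.3  2.3]
 [ 0.3  0.3]
 [-1.2  0.9]
 [ 0.1  0.4]]
```

```bash
cat > ov.py <<'E'
from fit import *
def overlay(c,p,n,box,s=6,q=0.0,imf=None,draw=True):
    im=cv2.imread(imf)
    x0,y0,x1,y1=box
    z=cv2.resize(im[y0:y1,x0:x1],None,fx=s,fy=s,interpolation=cv2.INTER_CUBIC)
    T=lambda L:[tuple(int(v) for v in ((a+.5-np.array([x0,y0]))*s)) for a in proj(c,W(p,L))]
    def poly(L,col,close=True): cv2.polylines(z,[np.array(T(L))],close,col,1)
    if draw:
        poly([(-126,-52,0),(100,-52,0),(100,52,0),(-126,52,0)],(0,255,255))
        poly([(-52,-40,153),(96,-40,153),(96,40,153),(-52,40,153)],(0,255,0))
        a=np.linspace(0,2*np.pi,40)
        poly(np.c_[52*np.cos(a),0*a+64,85+52*np.sin(a)],(255,0,255))
        poly([(18,58,181),(18,96,181)],(0,0,255)); 
        for k in range(4):
            t=np.arctan2(33,-19)-q+k*np.pi/2
            poly([(38*np.cos(t),64,85+38*np.sin(t)),(38*np.cos(t),96,85+38*np.sin(t))],(0,165,255))
    cv2.imwrite(f'pics/{n}.png',z)
E
python3 - <<'E'
from ov import *
p=[.5921,.0029,.2527]
overlay('side',p,'ovs',(205,220,335,320),imf='pics/side0.png')
overlay('top',p,'ovt',(190,90,310,230),s=4,imf='pics/top0.png')
overlay('side',p,'ovs_n',(205,220,335,320),imf='pics/side0.png',draw=False)
def tri(a,b):
    A,d=ray('top',a);B,e=ray('side',b)
    M=np.c_[d,-e]; t=np.linalg.lstsq(M,B-A,rcond=None)[0]; return np.round((A+t[0]*d+B+t[1]*e)/2,3),np.round(np.linalg.norm(A+t[0]*d-B-t[1]*e),3)
print('eyep',tri((287,198),(355,105)),'faucet tip',tri((145,55),(115,325)),'faucet col',tri((240,40),(45,225)))
E
```

```text
eyep (array([ 0.424, -0.098,  0.392]), np.float64(0.001)) faucet tip (array([0.753, 0.242, 0.194]), np.float64(0.001)) faucet col (array([0.874, 0.073, 0.202]), np.float64(0.135))
```

View pics/ovs.png

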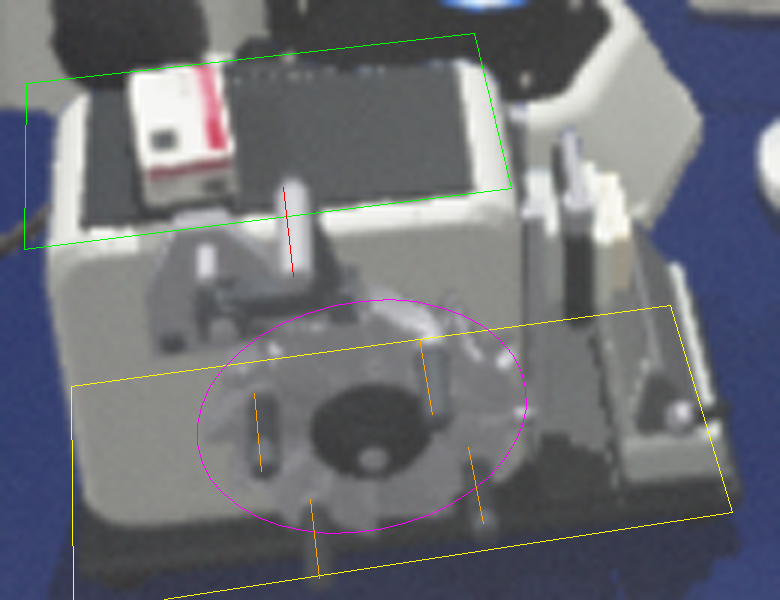

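View pics/ovt.png

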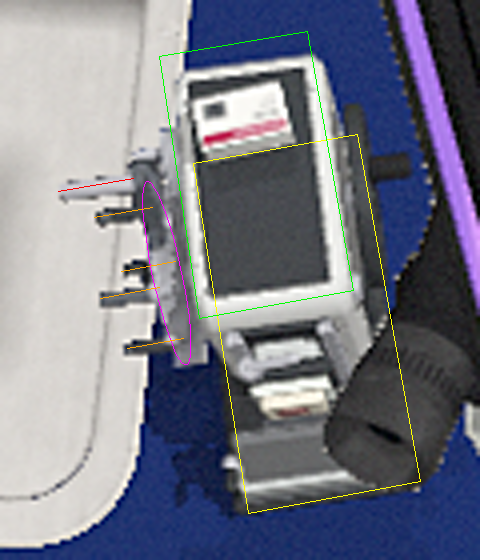

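View pics/ovs_n.png

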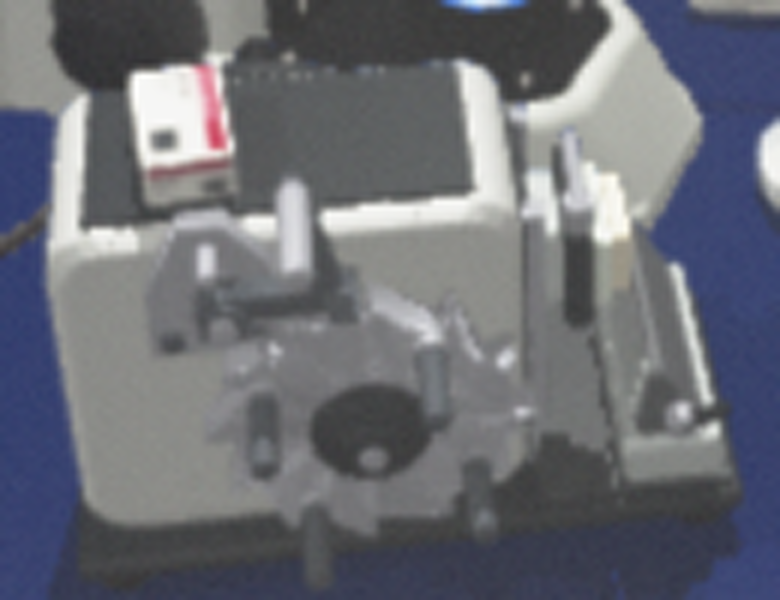

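```bash
cat > fit2.py <<'E'
from ov import *
q0=np.arctan2(33,-19)
def pegs(q,y=96):
    return [(38*np.cos(q0-q+k*np.pi/2),y,85+38*np.sin(q0-q+k*np.pi/2)) for k in range(4)]
S={'foot_f':(738,508),'foot_r':(78,578),'p0':(435,412),'p3':(263,462),'p1':(485,525),'p2':(317,578),'bar':(297,268),'hub':(373,460)}
T={'foot_f':(240,514),'p0':(128,270),'p3':(100,217),'p1':(103,300),'p2':(127,350),'bar':(63,190)}
# p1/p2 in top: nearest assignment below
def model(x,k):
    q=x[3]
    D={'foot_f':(-126,52,0),'foot_r':(100,52,0),'bar':(18,96,181),'hub':(0,79,85)}
    for i,a in enumerate(pegs(q)): D['p%d'%i]=a
    return D[k]
E
python3 - <<'E'
from fit2 import *
oS={k:np.array(v)/6+[204.5,219.5] for k,v in S.items()}; oT={k:np.array(v)/4+[189.5,89.5] for k,v in T.items()}
x0=[.592,.003,.25,0]
for k in ['p0','p1','p2','p3','bar','foot_f']: print(k,np.round(proj('top',W(x0[:3],model(x0,k)))[0],1),{j:np.round(v,1) for j,v in oT.items()} if k=='p0' else '')
# assign by nearest
ps=[oT[k] for k in('p0','p1','p2','p3')]
for k in ('p0','p1','p2','p3'):
    m=proj('top',W(x0[:3],model(x0,k)))[0]; oT[k]=min(ps,key=lambda v:np.linalg.norm(v-m))
for use in (('s',),('t',),('s','t')):
    def f(x):
        r=[]
        if 's' in use: r+=[proj('side',W(x[:3],model(x,k)))[0]-v for k,v in oS.items()]
        if 't' in use: r+=[proj('top',W(x[:3],model(x,k)))[0]-v for k,v in oT.items()]
        return np.concatenate(r)
    r=least_squares(f,x0,loss='soft_l1'); print(use,np.round(r.x,4)); print(np.round(f(r.x).reshape(-1,2),1).tolist())
    b=W(r.x[:3],[(18,82,181),(-19,82,118)]); print(np.round(b,4).tolist())
E
```

```text
p0 [214.6 163.9] {'foot_f': array([249.5, 218. ]), 'p0': array([221.5, 157. ]), 'p3': array([214.5, 143.8]), 'p1': array([215.2, 164.5]), 'p2': array([221.2, 177. ]), 'bar': array([205.2, 137. ])}
p1 [221.2 176.7] 
p2 [219.7 157.2] 
p3 [213.1 143.8] 
bar [204.1 137.3] 
foot_f [251.4 217.8] 
('s',) [ 5.892e-01  2.000e-04  2.218e-01 -1.850e-02]
[[0.2, 1.4], [0.2, 3.8], [0.2, -0.1], [0.1, 0.0], [-0.3, -0.4], [0.2, -1.1], [-0.3, 0.4], [-0.2, -1.5]]
[[0.5887, 0.0841, 0.181], [0.5526, 0.076, 0.118]]
('t',) [ 5.879e-01  2.000e-04  2.029e-01 -1.500e-02]
[[0.3, 1.0], [-0.2, -0.3], [0.1, -0.1], [0.1, -0.4], [-0.7, -0.2], [0.2, 0.2]]
[[0.589, 0.0842, 0.181], [0.5527, 0.0767, 0.118]]
('s', 't') [ 5.883e-01  2.000e-04  2.099e-01 -1.430e-02]
[[0.4, 2.0], [0.3, 3.4], [-0.0, 0.1], [-0.1, 0.0], [-0.3, -0.2], [0.2, -1.1], [-0.5, 0.4], [-0.2, -1.4], [0.7, 0.9], [-0.1, -0.2], [0.1, 0.0], [0.3, -0.3], [-0.7, -0.1], [0.2, 0.3]]
[[0.5888, 0.0841, 0.181], [0.5526, 0.0764, 0.118]]
```

```bash
python3 - <<'E'
from h import *
def tri(a,b):
    A,d=ray('top',a);B,e=ray('side',b)
    M=np.c_[d,-e]; t=np.linalg.lstsq(M,B-A,rcond=None)[0]; return np.round((A+t[0]*d+B+t[1]*e)/2,3),np.round(np.linalg.norm(A+t[0]*d-B-t[1]*e),3)
print('mon',tri((318,222),(382,68)),tri((300,140),(246,77)))
print(tri((275,205),(368,100)))
p=np.array([0.5883,.0002]);t=.21
s=state();print(s['tool_pos'])
# target: tool y = own y ; own coords helper
c,sn=np.cos(t),np.sin(t)
R=np.c_[[-c,-sn,0],[-sn,c,0],[0,0,-1.]]
from scipy.spatial.transform import Rotation as Ro
print(Ro.from_matrix(s['eef_rot'].T@R).as_rotvec(degrees=True))
E
```

```text
mon (array([ 0.381, -0.145,  0.446]), np.float64(0.006)) (array([ 0.564, -0.106,  0.415]), np.float64(0.112))
(array([ 0.406, -0.084,  0.408]), np.float64(0.007))
[0.22304282 0.63708749 0.21868796]
[ 2.30584552e-03 -3.40109906e-04 -3.13287575e+01]
```

Request:
carry_out(increments=[0,0,-0.87,0,0,-0.6,1,0,0,-0.87,0,0,-0.6,1,0,0,-0.87,0,0,-0.6,1,0,0,-0.87,0,0,-0.6,1,0,0,-0.87,0,0,-0.6,1], grip_force=20)

```text
time_s: 1.22
tool_pos: [0.2231, 0.637, 0.2944]
eef_rot: [[-0.992, -0.123, 0.0], [-0.123, 0.992, 0.0], [-0.0, 0.0, -1.0]]
ft_force: [0.4, -0.7, 0.1]
grip_width: 0.0642
```

Request:
carry_out(increments=[0,0,-0.87,0,0,-0.6,1,0,0,0,-0.33,-0.97,0,1,0,0,0,-0.33,-0.97,0,1,0,0,0,-0.33,-0.97,0,1,0,0,0,-0.33,-0.97,0,1])

```text
time_s: 1.63
tool_pos: [0.2759, 0.5481, 0.3086]
eef_rot: [[-0.978, -0.209, 0.0], [-0.209, 0.978, 0.0], [-0.0, 0.0, -1.0]]
ft_force: [0.2, -0.8, -0.5]
grip_width: 0.031
```

Request:
carry_out(increments=[0,0,0,-0.33,-0.97,0,1,0,0,0,-0.33,-0.97,0,1,0,0,0,-0.33,-0.97,0,1,0,0,0,-0.33,-0.97,0,1,0,0,0,-0.33,-0.97,0,1])

```text
time_s: 2.05
tool_pos: [0.3416, 0.4379, 0.3087]
eef_rot: [[-0.978, -0.208, 0.0], [-0.208, 0.978, 0.0], [-0.0, 0.0, -1.0]]
ft_force: [0.2, 0.4, 0.9]
grip_width: 0.0009
```

Request:
carry_out(increments=[0,0,0,-0.33,-0.97,0,1,0,0,0,-0.33,-0.97,0,1,0,0,0,-0.33,-0.97,0,1,0,0,0,-0.33,-0.97,0,1,0,0,0,-0.33,-0.97,0,1])

```text
time_s: 2.47
tool_pos: [0.4072, 0.3279, 0.3088]
eef_rot: [[-0.978, -0.208, 0.0], [-0.208, 0.978, 0.0], [-0.0, 0.0, -1.0]]
ft_force: [0.4, 0.2, -0.4]
grip_width: 0.0007
```

Request:
carry_out(increments=[0,0,0,-0.33,-0.97,0,1,0,0,0,-0.33,-0.97,0,1,0,0,0,-0.33,-0.97,0,1,0,0,0,-0.33,-0.97,0,1,0,0,0,-0.33,-0.97,0,1])

```text
time_s: 2.88
tool_pos: [0.4728, 0.2179, 0.3088]
eef_rot: [[-0.978, -0.208, 0.0], [-0.208, 0.978, 0.0], [-0.0, 0.0, -1.0]]
ft_force: [1.1, 1.5, -0.3]
grip_width: 0.0007
```

```bash
cat > own.py <<'E'
from fit2 import *
P=(.5883,.0002,.21)
def own(): 
    s=state(); c,sn=np.cos(P[2]),np.sin(P[2]); d=s['tool_pos'][:2]-np.array(P[:2])
    o=np.array([c*d[0]+sn*d[1],-sn*d[0]+c*d[1],s['tool_pos'][2]])*1000
    R=s['eef_rot']; f=s['ft_force']
    print('t %.2f'%s['time_s'],'own mm',np.round(o,1),'yaw err',round(np.arctan2(-R[0,1],R[1,1])-P[2],4),'tilt',np.round(R[:2,2],4),'F own',np.round([c*f[0]+sn*f[1],-sn*f[0]+c*f[1],f[2]],2),'w',round(s['grip_width'],4))
    return o
E
python3 -c "
from own import *
own()"
```

```text
t 2.88 own mm [-67.6 237.  308.8] yaw err -0.0001 tilt [0.0004 0.0001] F own [ 1.4   1.2  -0.33] w 0.0007
```

Request:
carry_out(increments=[0,0,0,-0.32,-0.98,0,1,0,0,0,-0.32,-0.98,0,1,0,0,0,-0.32,-0.98,0,1,0,0,0,-0.32,-0.98,0,1,0,0,0,-0.32,-0.98,0,1])

```text
time_s: 3.3
tool_pos: [0.5375, 0.1064, 0.3088]
eef_rot: [[-0.978, -0.208, 0.0], [-0.208, 0.978, 0.0], [-0.0, 0.0, -1.0]]
ft_force: [0.2, 0.4, 0.5]
grip_width: 0.0005
```

Request:
carry_out(increments=[0,0,0,-0.32,-0.98,0,1,0,0,0,0,0,0.9,1,0,0,0,0,0,0.9,1,0,0,0,0,0,0.9,1,0,0,0,0,0,0.9,1])

```text
time_s: 3.72
tool_pos: [0.5499, 0.0851, 0.2177]
eef_rot: [[-0.978, -0.208, 0.0], [-0.208, 0.978, 0.0], [-0.0, 0.0, -1.0]]
ft_force: [1.4, -0.0, -0.6]
grip_width: 0.0004
```

```bash
python3 -c "
from own import *
own();snap('side','s1');snap('top','t1')
overlay('side',P,'s1z',(205,180,335,320),s=4,imf='pics/s1.png',draw=False)
overlay('top',P,'t1z',(170,90,300,230),s=4,imf='pics/t1.png',draw=False)
a=cv2.imread('pics/s1z.png');b=cv2.imread('pics/t1z.png');h=min(a.shape[0],b.shape[0]);cv2.imwrite('pics/c1.png',cv2.resize(np.hstack([a[:h],b[:h]]),None,fx=.75,fy=.75))
own()"
```

```text
t 3.72 own mm [-19.9  91.  217.7] yaw err -0.0006 tilt [0.0003 0.0001] F own [ 1.37 -0.31 -0.59] w 0.0004
t 3.82 own mm [-21.   91.3 215.2] yaw err -0.0003 tilt [-0.0049 -0.0005] F own [0.35 0.63 0.07] w 0.0002
```

View pics/c1.png

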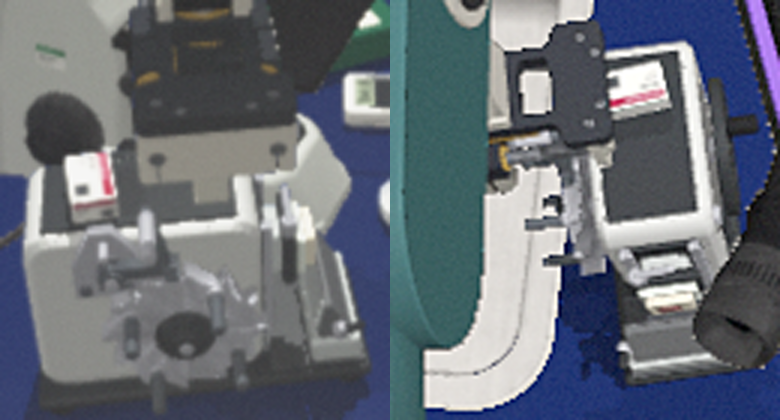

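```bash
python3 -c "
from own import *
for q in [(-21,91,215),(-21,91,300),(18,82,181)]:
  a=proj('side',W(P,q))[0];b=proj('top',W(P,q))[0]; print(q,(a-[205,180])*3,(b-[170,90])*3+[390,0])"
```

```text
(-21, 91, 215) [211.85339599 195.54467854] [494.52303451 178.18761601]
(-21, 91, 300) [205.68841188  69.81702745] [452.79469676 128.01777868]
(18, 82, 181) [144.60447111 236.73356433] [517.12096815 139.04815441]
```

View pics/s1.png

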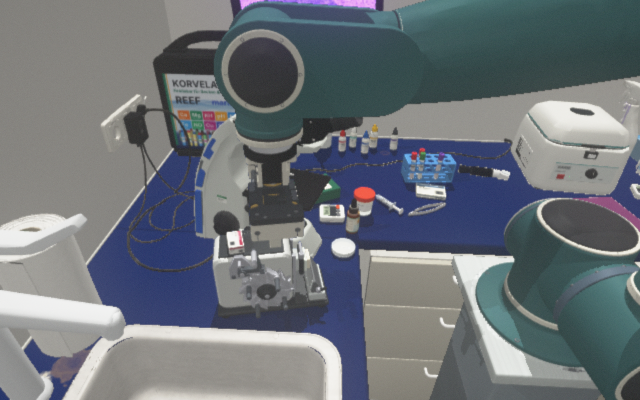

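View pics/t1.png

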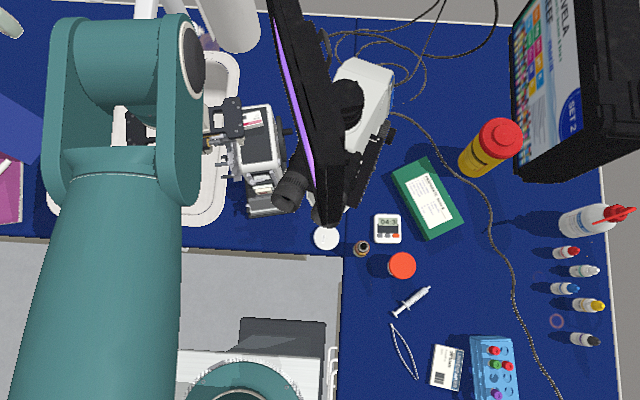

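Request:
carry_out(increments=[0,0,0,0,0,0.7,1,0,0,0,0,0,0.7,1,0,0,0,0,0,0.65,1,0,0,0,0,0,0,1])

```text
time_s: 4.15
tool_pos: [0.5493, 0.0853, 0.1659]
eef_rot: [[-0.978, -0.208, -0.003], [-0.208, 0.978, -0.0], [0.003, 0.0, -1.0]]
ft_force: [-0.2, -0.3, -1.1]
grip_width: 0.0008
```

Request:
carry_out(increments=[0,0,0,-0.2,0,0,1,0,0,0,-0.2,0,0,1,0,0,0,-0.2,0,0,1,0,0,0,-0.2,0,0,1,0,0,0,-0.2,0,0,1])

```text
time_s: 4.57
tool_pos: [0.5752, 0.0907, 0.1682]
eef_rot: [[-0.978, -0.208, 0.001], [-0.208, 0.978, 0.0], [-0.001, -0.0, -1.0]]
ft_force: [-1.0, -0.8, 0.7]
grip_width: 0.0003
```

```bash
python3 -c "
from own import *
own()"
```

```text
t 4.57 own mm [  6.1  91.2 168.2] yaw err -0.0001 tilt [0.0008 0.    ] F own [-1.17 -0.55  0.65] w 0.0003
```

Request:
carry_out(increments=[0,0,0,-0.18,0,0,1,0,0,0,-0.18,0,0,1,0,0,0,-0.18,0,0,1,0,0,0,-0.18,0,0,1,0,0,0,-0.18,0,0,1])

```text
time_s: 4.98
tool_pos: [0.5968, 0.0953, 0.1674]
eef_rot: [[-0.978, -0.208, -0.0], [-0.208, 0.978, -0.0], [0.0, -0.0, -1.0]]
ft_force: [-0.1, -0.8, 0.7]
grip_width: 0.0003
```

Request:
carry_out(increments=[0,0,0,-0.18,0,0,1,0,0,0,-0.18,0,0,1,0,0,0,-0.18,0,0,1,0,0,0,-0.18,0,0,1,0,0,0,-0.18,0,0,1])

```text
time_s: 5.4
tool_pos: [0.6188, 0.1, 0.1674]
eef_rot: [[-0.978, -0.208, -0.0], [-0.208, 0.978, -0.0], [0.0, -0.0, -1.0]]
ft_force: [0.2, -0.5, 0.0]
grip_width: 0.0004
```

```bash
python3 -c "
from own import *
own();snap('side','s2')
overlay('side',P,'s2z',(205,180,335,320),s=4,imf='pics/s2.png',draw=False)
own()"
```

```text
t 5.40 own mm [ 50.6  91.2 167.4] yaw err -0.0002 tilt [-0.0001 -0.    ] F own [ 0.12 -0.49  0.  ] w 0.0004
t 5.45 own mm [ 51.2  91.2 167.3] yaw err -0.0002 tilt [0.0001 0.    ] F own [ 0.11 -0.05 -0.47] w 0.0006
```

View pics/s2z.png

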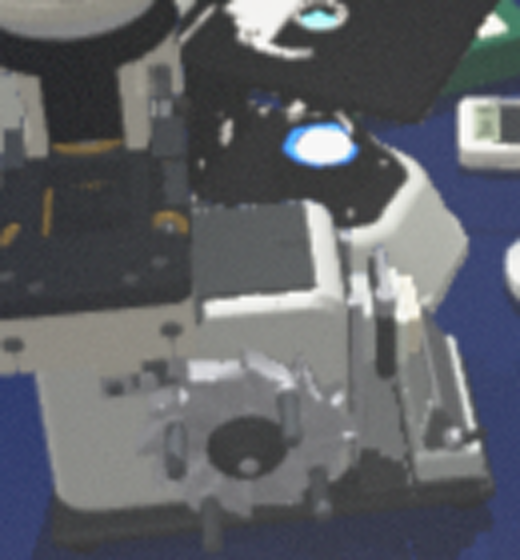

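Request:
carry_out(increments=[0,0,0,0.7,0,0,1,0,0,0,0.75,0,0,1,0,0,0,0.75,0,0,1,0,0,0,0.75,0,0,1,0,0,0,0.75,0,0,1])

```text
time_s: 5.87
tool_pos: [0.5271, 0.0805, 0.1673]
eef_rot: [[-0.978, -0.208, -0.0], [-0.208, 0.978, -0.0], [0.0, -0.0, -1.0]]
ft_force: [0.1, 0.6, -0.1]
grip_width: 0.0005
```

```bash
python3 -c "
from own import *
own();snap('side','s3')
overlay('side',P,'s3z',(205,180,335,320),s=4,imf='pics/s3.png',draw=False)
own()"
```

```text
t 5.87 own mm [-43.1  91.3 167.3] yaw err -0.0001 tilt [-0.0001 -0.    ] F own [ 0.2   0.57 -0.08] w 0.0005
t 5.92 own mm [-45.3  91.3 167.6] yaw err -0.0001 tilt [-0.0005 -0.0002] F own [0.99 0.11 2.46] w 0.0001
```

View pics/s3z.png

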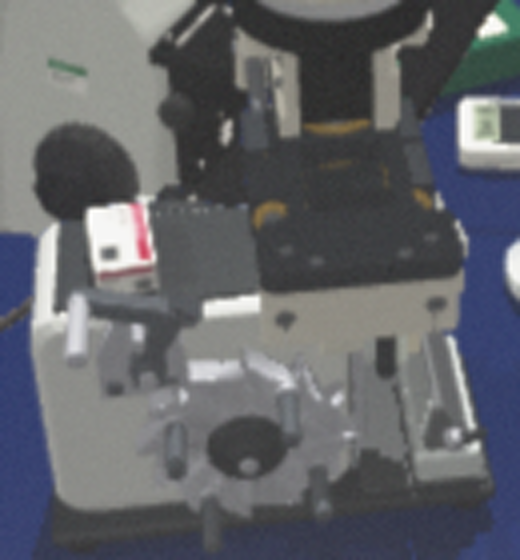

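```bash
python3 -c "
from own import *
for q in [(-45,91,167),(-45,91,186),(-45,91,251),(-45,91+17,167)]:
  a=proj('side',W(P,q))[0]; print(q,(a-[205,180])*4)
overlay('side',P,'s3y',(255,220,335,300),s=8,imf='pics/s3.png',draw=False)"
```

```text
(-45, 91, 167) [341.67219247 339.21128486]
(-45, 91, 186) [340.98078056 306.84270774]
(-45, 91, 251) [338.4362757  187.72124032]
(-45, 108, 167) [346.22372308 366.79412021]
```

View pics/s3y.png

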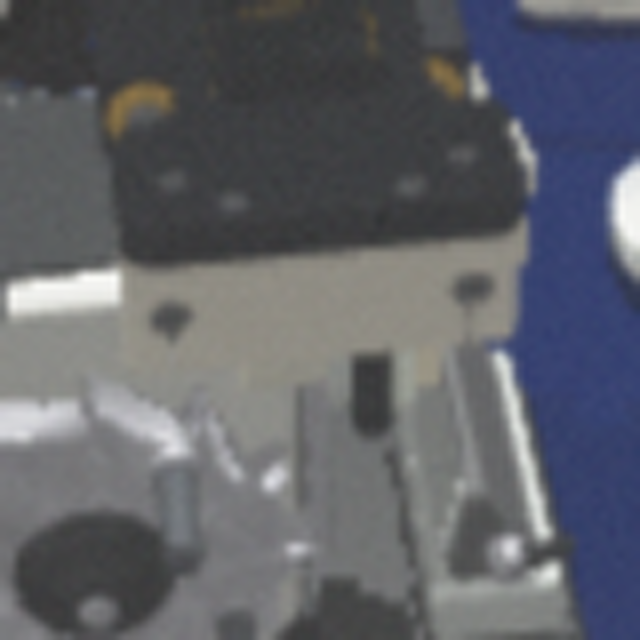

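Request:
carry_out(increments=[0,0,0,0,-0.24,0.4,1,0,0,0,0,0,0.6,1,0,0,0,0,0,0.6,1,0,0,0,0,0,0.6,1,0,0,0,0,0,0,1])

```text
time_s: 6.33
tool_pos: [0.5284, 0.0743, 0.1087]
eef_rot: [[-0.978, -0.208, -0.004], [-0.208, 0.978, -0.0], [0.004, 0.0, -1.0]]
ft_force: [-0.3, -0.0, -0.9]
grip_width: 0.0004
```

```bash
python3 -c "
from own import *
own()"
```

```text
t 6.33 own mm [-43.1  85.  108.7] yaw err -0.0003 tilt [-0.0042 -0.0004] F own [-0.29  0.03 -0.93] w 0.0004
```

Request:
carry_out(increments=[0,0,0,-0.16,0,-0.1,1,0,0,0,-0.16,0,0,1,0,0,0,-0.08,0,0,1,0,0,0,0,0,0,1,0,0,0,0,0,0,1])

```text
time_s: 6.75
tool_pos: [0.5395, 0.0769, 0.1154]
eef_rot: [[-0.978, -0.208, 0.001], [-0.208, 0.978, 0.0], [-0.001, -0.0, -1.0]]
ft_force: [0.1, -0.1, -0.4]
grip_width: 0.0004
```

```bash
python3 -c "
from own import *
own()"
```

```text
t 6.75 own mm [-31.8  85.2 115.4] yaw err -0.0001 tilt [0.0009 0.0001] F own [ 0.1  -0.17 -0.35] w 0.0004
```

Request:
carry_out(increments=[0,0,0,0,0,0.14,1,0,0,0,-0.12,0,0,1,0,0,0,-0.16,0,0,1,0,0,0,-0.16,0,0,1,0,0,0,-0.16,0,0,1])

```text
time_s: 7.17
tool_pos: [0.5539, 0.08, 0.1115]
eef_rot: [[-0.978, -0.208, -0.0], [-0.208, 0.978, -0.0], [0.0, -0.0, -1.0]]
ft_force: [-2.2, -0.5, 3.5]
grip_width: 0.0005
```

Request:
carry_out(increments=[0,0,0,-0.04,0,0,1,0,0,0,0,0,0,1,0,0,0,0,0,0,1])

```text
time_s: 7.42
tool_pos: [0.5547, 0.0802, 0.1112]
eef_rot: [[-0.978, -0.208, 0.0], [-0.208, 0.978, 0.0], [-0.0, 0.0, -1.0]]
ft_force: [-0.0, -0.7, -0.1]
grip_width: 0.0007
```

```bash
python3 -c "
from own import *
own();snap('side','s4');snap('top','t4')
overlay('side',P,'s4z',(205,220,335,320),s=6,imf='pics/s4.png',draw=False)
overlay('top',P,'t4z',(170,90,300,230),s=4,imf='pics/t4.png',draw=False)
own()"
```

```text
t 7.42 own mm [-16.2  85.3 111.2] yaw err -0.0001 tilt [0.     0.0001] F own [-0.18 -0.63 -0.11] w 0.0007
t 7.52 own mm [-16.3  85.3 111.3] yaw err -0.0001 tilt [0.0001 0.    ] F own [-0.46  0.08  1.21] w 0.0006
```

View pics/s4z.png

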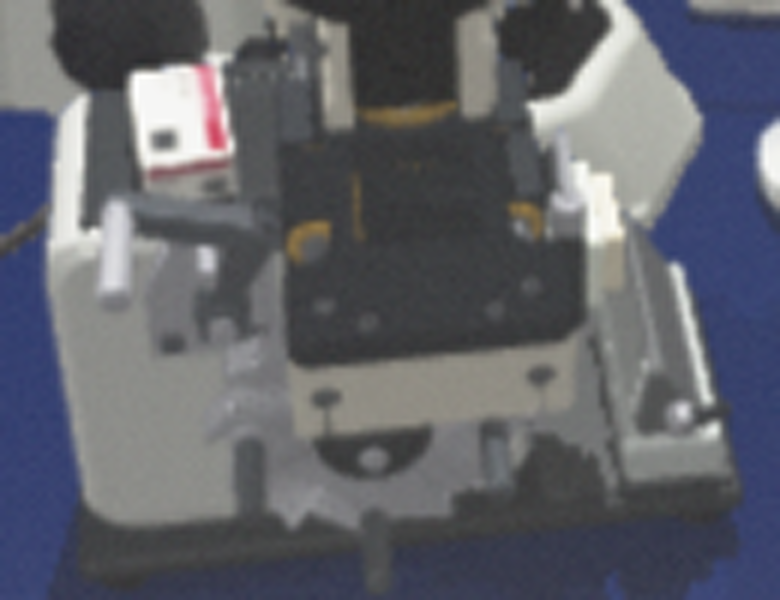

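View pics/t4z.png

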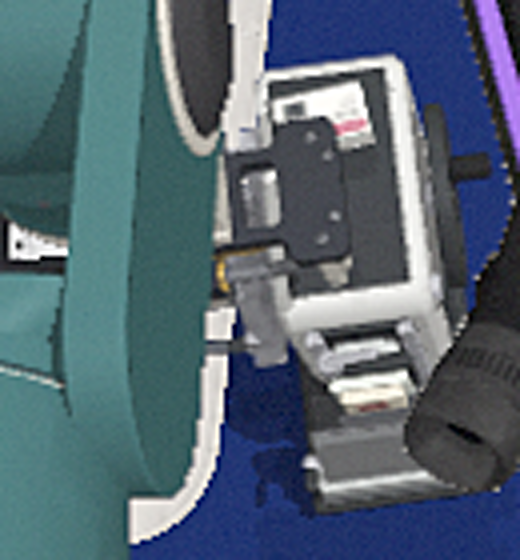

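```bash
python3 -c "
from own import *
def ends(q): return [np.round((proj('side',W(P,a))[0]-[204.5,219.5])*6) for a in pegs(q)]
print('start',ends(-.0143))
for q in (.35,.4,.45,.5,.55): print(q,ends(q))
"
```

```text
start [array([435., 412.]), array([483., 524.]), array([318., 571.]), array([262., 462.])]
0.35 [array([391., 406.]), array([498., 494.]), array([360., 577.]), array([250., 493.])]
0.4 [array([385., 406.]), array([498., 490.]), array([366., 576.]), array([249., 498.])]
0.45 [array([378., 406.]), array([499., 486.]), array([372., 576.]), array([249., 502.])]
0.5 [array([372., 407.]), array([499., 482.]), array([379., 576.]), array([249., 506.])]
0.55 [array([365., 408.]), array([499., 477.]), array([385., 575.]), array([250., 510.])]
```

```bash
python3 -c "
from own import *
a=cv2.imread('pics/side0.png');b=cv2.imread('pics/s4.png')
f=lambda im:cv2.resize(im[285:325,240:300],None,fx=10,fy=10,interpolation=cv2.INTER_CUBIC)[:,:]
z=np.vstack([f(a)[:300],f(b)[:300]]);z=cv2.convertScaleAbs(z,alpha=1.8)
def mk(q,off):
  for e in pegs(q)+pegs(q,64):
    u=(proj('side',W(P,e))[0]+.5-[240,285])*10; 
    if 0<u[1]<300: cv2.circle(z,(int(u[0]),int(u[1])+off),3,(0,0,255),-1)
mk(-.0143,0);mk(.45,300)
cv2.imwrite('pics/pg.png',z)"
```

```text
(no output)
```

View pics/pg.png

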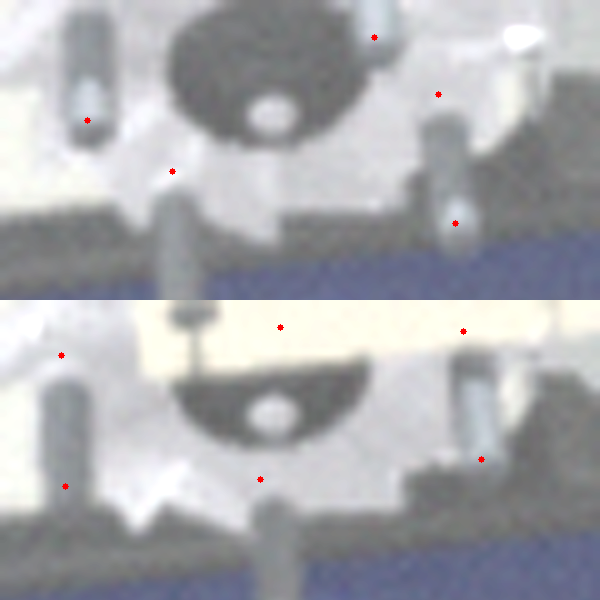

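Request:
carry_out(increments=[0,0,0,0.3,0,0,1,0,0,0,0.5,0,0,1,0,0,0,0,0.24,-0.9,1,0,0,0,0,0,-0.95,1,0,0,0,0,0,-0.95,1])

```text
time_s: 7.93
tool_pos: [0.5328, 0.0819, 0.1821]
eef_rot: [[-0.978, -0.209, -0.001], [-0.209, 0.978, -0.0], [0.001, 0.0, -1.0]]
ft_force: [0.9, 0.2, -0.3]
grip_width: 0.0004
```

Request:
carry_out(increments=[0,0,0,0,0,-0.9,1,0,0,0,0,0,0,1])

```text
time_s: 8.1
tool_pos: [0.5345, 0.082, 0.2088]
eef_rot: [[-0.978, -0.208, 0.006], [-0.208, 0.978, 0.001], [-0.006, -0.001, -1.0]]
ft_force: [1.4, -0.1, 1.0]
grip_width: 0.0006
```

```bash
python3 -c "
from own import *
own();snap('side','s5')
overlay('side',P,'s5z',(205,220,335,320),s=6,imf='pics/s5.png',draw=False)
own()"
```

```text
t 8.10 own mm [-35.6  91.2 208.8] yaw err -0.0001 tilt [0.0059 0.0006] F own [ 1.36 -0.34  0.99] w 0.0006
t 8.15 own mm [-36.   91.2 206.3] yaw err -0.0002 tilt [0.0039 0.0004] F own [-0.75 -0.57  0.07] w 0.0007
```

View pics/s5z.png

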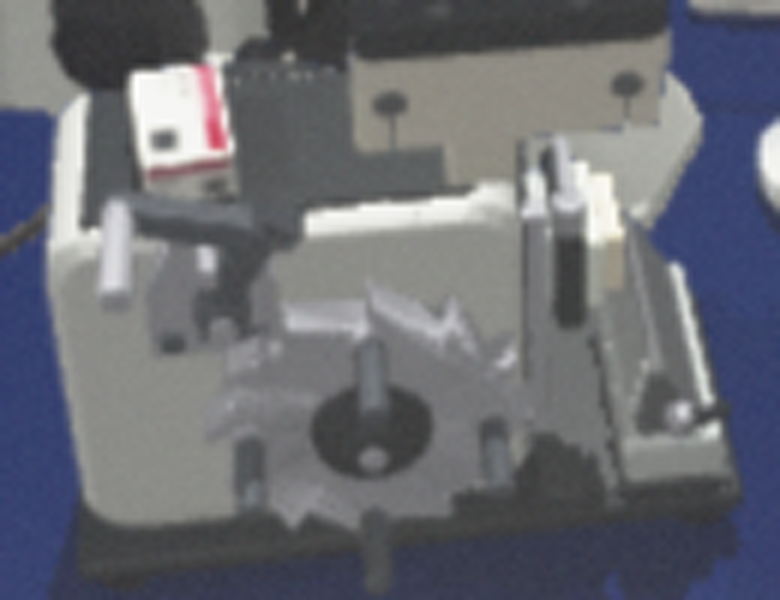

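Request:
carry_out(increments=[0,0,0,-0.9,0,0,1,0,0,0,-0.95,0,0,1,0,0,0,-0.95,0,0,1,0,0,0,-0.95,0,0,1,0,0,0,-0.95,0,0,1])

```text
time_s: 8.57
tool_pos: [0.6491, 0.1065, 0.2025]
eef_rot: [[-0.978, -0.208, -0.001], [-0.208, 0.978, -0.0], [0.001, 0.0, -1.0]]
ft_force: [-0.1, -1.1, 0.1]
grip_width: 0.0009
```

Request:
carry_out(increments=[0,0,0,-0.5,0,0,1,0,0,0,0,0,0,1,0,0,0,0,0,0,1])

```text
time_s: 8.82
tool_pos: [0.6604, 0.1088, 0.2024]
eef_rot: [[-0.978, -0.208, -0.002], [-0.208, 0.978, -0.0], [0.002, 0.0, -1.0]]
ft_force: [0.1, -0.4, 0.9]
grip_width: 0.0003
```

```bash
python3 -c "
from own import *
own()"
```

```text
t 8.82 own mm [ 93.1  91.2 202.4] yaw err -0.0001 tilt [-0.0021 -0.0003] F own [ 0.   -0.42  0.94] w 0.0003
```

Request:
carry_out(increments=[0,0,0,0,0,0.5,1,0,0,0,0,0,0.5,1,0,0,0,0,0,0.4,1,0,0,0,0,0,0,1,0,0,0,0.2,0,0,1])

```text
time_s: 9.23
tool_pos: [0.6556, 0.1078, 0.1678]
eef_rot: [[-0.978, -0.208, -0.002], [-0.208, 0.978, -0.0], [0.002, 0.0, -1.0]]
ft_force: [-0.3, -0.1, 0.1]
grip_width: 0.0003
```

Request:
carry_out(increments=[0,0,0,0.2,0,0,1,0,0,0,0.2,0,0,1,0,0,0,0.2,0,0,1,0,0,0,0.2,0,0,1,0,0,0,0.15,0,0,1])

```text
time_s: 9.65
tool_pos: [0.6323, 0.1029, 0.1693]
eef_rot: [[-0.978, -0.208, 0.001], [-0.208, 0.978, 0.0], [-0.001, -0.0, -1.0]]
ft_force: [0.2, -0.0, -0.2]
grip_width: 0.0005
```

```bash
python3 -c "
from own import *
own();snap('side','s6')
overlay('side',P,'s6z',(205,220,335,320),s=6,imf='pics/s6.png',draw=False)
own()"
```

```text
t 9.65 own mm [ 64.4  91.2 169.3] yaw err -0.0001 tilt [0.0005 0.0001] F own [ 0.19 -0.06 -0.21] w 0.0005
t 9.70 own mm [ 64.1  91.2 169.3] yaw err -0.0002 tilt [0.0003 0.    ] F own [ 0.69  0.11 -0.23] w 0.0005
```

View pics/s6z.png

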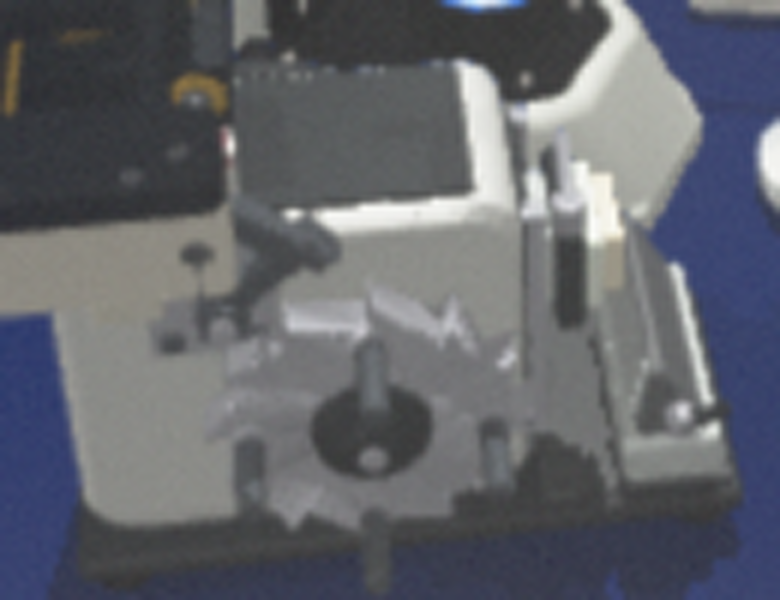

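Pawl is part way down (nose around (330,245)), held by the finger. I continue toward the blade end.

Request:
carry_out(increments=[0,0,0,0.12,0,0,1,0,0,0,0.12,0,0,1,0,0,0,0.12,0,0,1,0,0,0,0.12,0,0,1,0,0,0,0,0,0,1])

```text
time_s: 10.12
tool_pos: [0.6207, 0.1004, 0.1689]
eef_rot: [[-0.978, -0.208, -0.0], [-0.208, 0.978, 0.0], [0.0, 0.0, -1.0]]
ft_force: [-0.4, 0.1, 0.2]
grip_width: 0.0006
```

```bash
python3 -c "
from own import *
own();snap('side','s7')
overlay('side',P,'s7z',(205,220,335,320),s=6,imf='pics/s7.png',draw=False)
own()"
```

```text
t 10.12 own mm [ 52.6  91.2 168.9] yaw err -0.0002 tilt [-0.0001  0.    ] F own [-0.41  0.24  0.21] w 0.0006
t 10.17 own mm [ 52.8  91.2 169. ] yaw err -0.0002 tilt [0.0001 0.    ] F own [-0.47 -0.05 -0.18] w 0.0006
```

View pics/s7z.png

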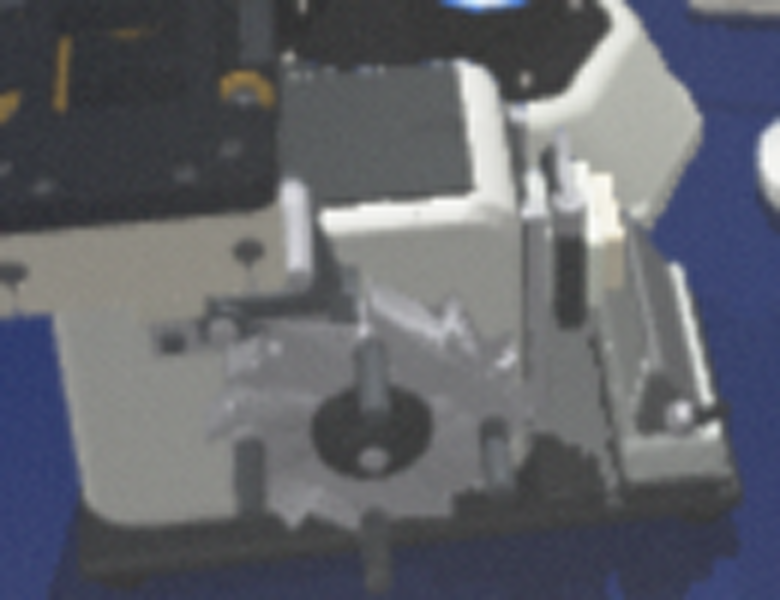

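Request:
carry_out(increments=[0,0,0,-0.5,0,0,1,0,0,0,-0.9,0,0,1,0,0,0,0,0,-0.9,1,0,0,0,0,0,-0.9,1,0,0,0,0,0,-0.9,1])

```text
time_s: 10.58
tool_pos: [0.6555, 0.1078, 0.2367]
eef_rot: [[-0.978, -0.208, -0.001], [-0.208, 0.978, -0.0], [0.001, 0.0, -1.0]]
ft_force: [-0.4, -0.5, -0.3]
grip_width: 0.0003
```

Request:
carry_out(increments=[0,0,0,0,0,-0.9,1,0,0,0,0,0,-0.9,1,0,0,0,0,0,-0.9,1,0,0,0,0,0,0,1])

```text
time_s: 10.92
tool_pos: [0.6561, 0.1079, 0.309]
eef_rot: [[-0.978, -0.208, 0.006], [-0.208, 0.978, 0.001], [-0.006, -0.0, -1.0]]
ft_force: [-0.0, -0.8, -0.1]
grip_width: 0.0008
```

```bash
python3 -c "
from own import *
own();snap('side','s8')
a=cv2.imread('pics/side0.png');b=cv2.imread('pics/s8.png')
f=lambda im:cv2.resize(im[245:285,230:290],None,fx=10,fy=10,interpolation=cv2.INTER_CUBIC)[:300]
cv2.imwrite('pics/pw.png',np.vstack([f(a),f(b)]))
cv2.imwrite('pics/wh.png',cv2.resize(b[220:320,205:335],None,fx=6,fy=6,interpolation=cv2.INTER_CUBIC))
own()"
```

```text
t 10.92 own mm [ 88.8  91.2 309. ] yaw err -0.0002 tilt [0.0058 0.0008] F own [-0.19 -0.74 -0.07] w 0.0008
t 10.97 own mm [ 88.6  91.2 306.5] yaw err -0.0001 tilt [0.0037 0.0005] F own [-0.07 -0.18  0.16] w 0.0004
```

View pics/pw.png

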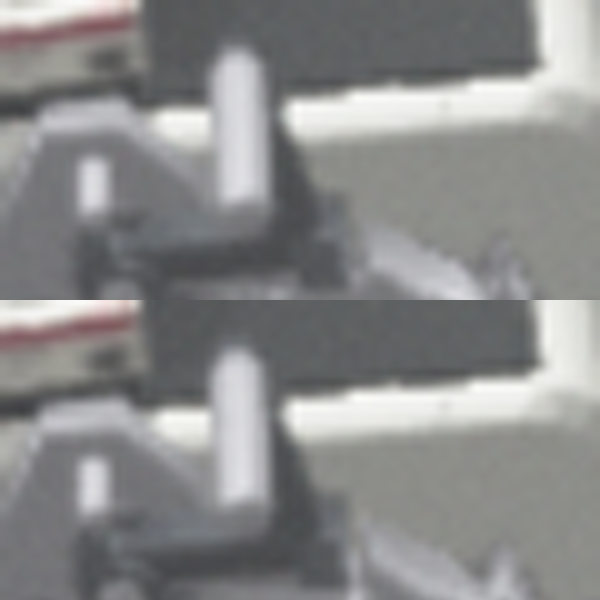

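View pics/wh.png

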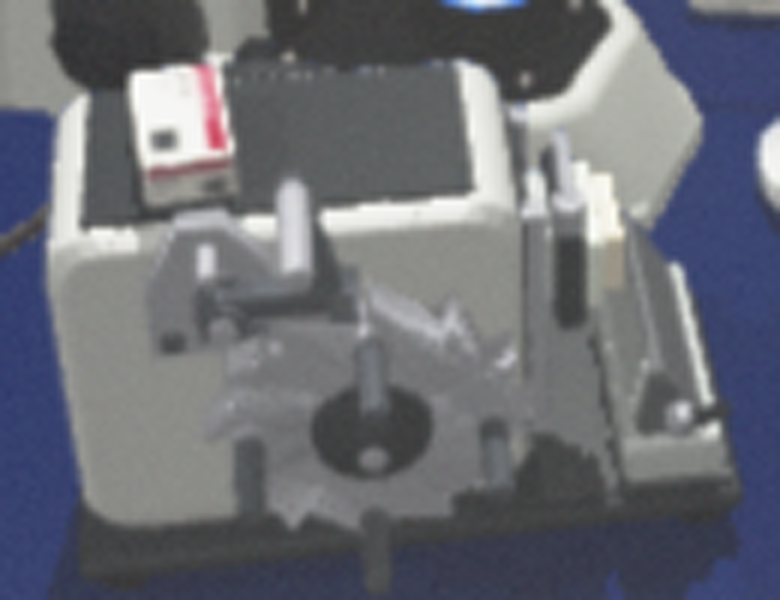

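```bash
python3 -c "
from own import *
a=cv2.imread('pics/side0.png',0);b=cv2.imread('pics/s8.png',0)
f=lambda im:cv2.resize(im,None,fx=10,fy=10,interpolation=cv2.INTER_CUBIC)
A,B=f(a),f(b)
def m(x,y,w,h,n,s=40):
  T=A[y*10:(y+h)*10,x*10:(x+w)*10];R=B[y*10-s:(y+h)*10+s,x*10-s:(x+w)*10+s]
  r=cv2.matchTemplate(R,T,cv2.TM_CCOEFF_NORMED);_,v,_,l=cv2.minMaxLoc(r);print(n,v,(np.array(l)-s)/10)
m(250,248,9,18,'bar');m(254,258,14,12,'nose');m(236,255,8,15,'bracket(fixed)')
print([ (t,[(np.round(k['location'],1),round(k['conf'],2)) for k in mark_of('side',t)][:2]) for t in('pawl_bar','push_peg','wheel_axis')])
for n,t in (('c',( 18,82,181)),): print(proj('side',W(P,t)), [proj('side',W(P,(42+50*np.sin(r-.5),82,137+50*np.cos(r-.5)))).round(1).tolist() for r in (0,.05,.1)])
q=.5; print(proj('side',W(P,pegs(q,82)[0])))
"
```

```text
bar 0.9994056820869446 [0. 0.]
nose 0.9980431795120239 [0. 0.]
bracket(fixed) 0.9990507960319519 [0. 0.]
[('pawl_bar', [(array([251.1, 262.6]), 0.56)]), ('push_peg', [(array([265.7, 286.3]), 0.77), (array([342.8, 249.5]), 0.24)]), ('wheel_axis', [(array([264. , 296.8]), 0.96)])]
[[253.20149037 258.91118811]] [[[253.2, 259.0]], [[251.8, 258.6]], [[250.5, 258.3]]]
[[265.95403953 281.58106208]]
```

Request:
carry_out(increments=[0,0,0,0.9,0.6,0,1,0,0,0,0.9,0.9,0,1,0,0,0,0.9,0.9,0,1,0,0,0,0.9,0.9,0,1,0,0,0,0.9,0.9,0,1])

```text
time_s: 11.53
tool_pos: [0.5219, 0.1874, 0.3024]
eef_rot: [[-0.978, -0.208, -0.002], [-0.208, 0.978, -0.0], [0.002, -0.0, -1.0]]
ft_force: [0.4, 0.9, -0.5]
grip_width: 0.0006
```

Request:
carry_out(increments=[0,0,0,0.9,0.9,0,1,0,0,0,0.5,0.9,0,1,0,0,0,0,0.4,0,1,0,0,0,0,0,0,1,0,0,0,0,0,0,1])

```text
time_s: 11.95
tool_pos: [0.478, 0.2336, 0.3031]
eef_rot: [[-0.978, -0.209, -0.001], [-0.209, 0.978, -0.001], [0.001, -0.0, -1.0]]
ft_force: [0.3, 1.1, -0.1]
grip_width: 0.0005
```

```bash
python3 -c "
from own import *
own();snap('side','s9');snap('top','t9')
a=cv2.imread('pics/s8.png');b=cv2.imread('pics/s9.png');print(cv2.absdiff(a[220:320,205:335],b[220:320,205:335]).mean())
own()"
```

```text
t 11.95 own mm [-59.2 251.2 303.1] yaw err 0.0008 tilt [-0.0009 -0.0007] F own [ 0.5   0.99 -0.13] w 0.0005
13.114435897435897
t 12.05 own mm [-59.  250.5 303.2] yaw err -0.0007 tilt [-0.0009 -0.0007] F own [ 0.05 -0.67  0.25] w 0.0003
```

View pics/s9.png

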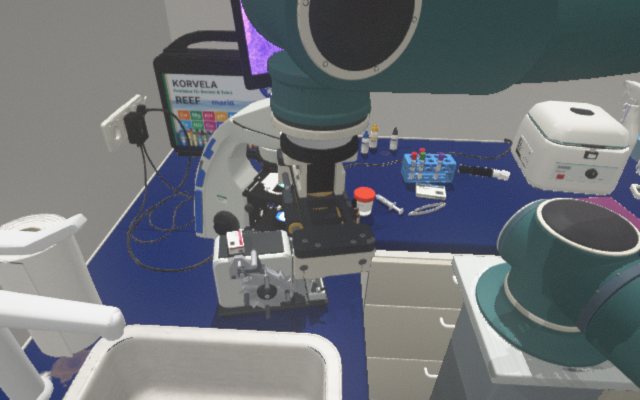

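View pics/t9.png

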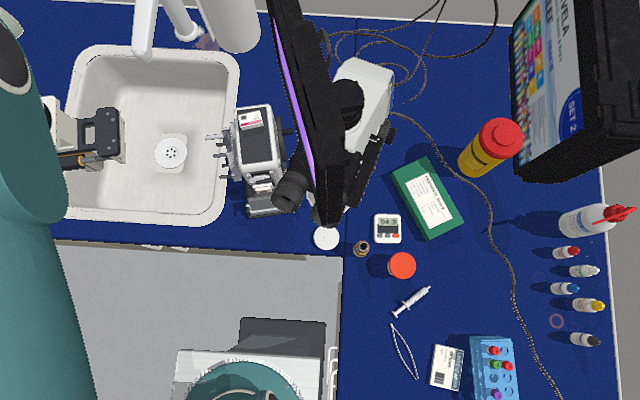

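```bash
python3 -c "
from cell import *
print(sign_off())"
```

```text
the job is handed in; nothing more can be done
None
```

The wheel is one notch back, the pawl is home behind the next tooth, and the job is handed in. It finished at about 12 s of the 51 s allowed.

I did it with the shut fingertips in the order asked: pawl thrown over onto its rest, wheel pushed back at the top peg, pawl tipped down from behind. I then pulled the arm away over the sink.

**Last checks:**
- **Pawl:** its finger bar and nose match the starting picture to within 0.1 px. A pawl riding on a tooth would show at least about 1.3 px, so it is fully home.
- **Wheel:** the pegs read about 0.48–0.50 rad in the side picture, against a start of about -0.01. That is one notch, with slack similar to the start. The finger's position alone suggested about 0.41, so the finger contact is probably thicker than I assumed; I went by the pictures. I did not push the wheel on to its stop to test the hold.
- **Surroundings:** no contact with the blade holder or wax block was planned. Force readings taken after each move stayed within a few newtons. The carton and the other bench items look unmoved by eye in the last pictures.
- **Check that told nothing:** a pixel comparison after the final retreat failed only because the gripper was in front of the machine in that view. The top picture shows the machine uncovered.

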